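Make up the car's and the motorbike's service trays

ROBOT

A 6-joint arm with a two-finger parallel gripper is mounted at the origin on the work surface. World frame = base frame: x ahead of the robot, y to its left, z up, the work surface at z = 0. Lengths are in m, angles in rad, forces in N, time in s.
With the tool pointing down it reaches from about 0.3 to 0.95 m from the base axis. Payload 3.1 kg.
Tool frame: the origin (TCP) lies on the centre line of the jaws, within the pads' length; the fingertips stand 25 mm ahead of it and the grasp point (between the pads) lies 6 mm ahead of it; z points along the fingers, y is the line along which they close (so a half turn about z gives the same grasp; the last joint's range is limited). The gripper opens to 85 mm and grips with 20 to 120 N. Pads are 22 mm wide; open, the fingers measure 114 mm over their backs; the gripper's body (76 mm by 85 mm) begins 54 mm behind the grasp point. The pads swing forward as they close: fully open they stand 13 mm farther back than shut.
Start: joints at [-1.34, 0.308, 1.634, -0, 1.2, -0.07], TCP at [0.185, -0.597, 0.256] pointing down, gripper open.
Joint ranges: [-3.06, 3.06], [-0.79, 1.96], [0.05, 2.63], [-1.19, 4.34], [0.05, 2.64], [-2.94, 2.94]. Speed limits (rad/s): [2.79, 2.79, 3.14, 3.14, 3.14, 3.14].

INTERFACE

Orientations are given as a 3x3 rotation matrix whose columns are the frame's x, y, z axes.
In Python, from rig import state, camera, job_done gives the robot as it stands. The module is installed in compiled form; this text tells all that it offers.
- The arm moves only by the tool arm_command, never from a script. Its argument "steps" is one flat list of numbers, 7 for each row, row after row: the shift along the tool's x, y, z in mm, then the turn, a rotation vector about the tool's x, y, z in rad, then the gripper command: -1 is shut, 1 is fully open, values between are in proportion. In form: [tx, ty, tz, rx, ry, rz, claw, tx, ty, tz, rx, ry, rz, claw, ...]. A call has 1 to 12 rows; each row is the pose to reach, as a shift and turn from the pose commanded when the call began, along the tool's axes at that moment; what a row does not reach only later rows make up. A row lasts 1/10 s, in which the tool goes at most 50 mm and 8.59 degrees, less where a joint would pass 70% of its speed; a pose out of reach is approached as far as the arm can. A call with a gripper value outside its range is refused whole. The fingers move at their own pace and stop on an object; "newtons" is the grip in N (left out, the last holds). Time passes only in rows, so rows that repeat a pose let the fingers close. It gives the time, the measured TCP pose, the force, the opening and the grip force at its end, in the units of the state.
- state(): the state, without advancing time (a new reading comes with each control period).
- camera(name): name is "side" or "top"; returns a dict with "color" (420x560x3 uint8, red, green, blue), "fx", "fy", "cx", "cy" (pixels), "k1" (the pictures are not rectified: a ray, as slopes to the right and down, at radius r is drawn at 1 + k1 r^2 times it, then the intrinsics apply), "world_to_cam" (4x4, takes a point from world to camera coordinates). Camera axes: x right, y up, looking along -z (the intrinsics and any distortion apply to the point x, -y, -z); pixel columns grow to the right and rows downward; lengths in m; the calibration is good to about 2 mm. A picture is of the moment at which its call begins. There is no depth.
- job_done(): hands the job in; it is judged then, once.
The state is a dict: "t": time; "joint_positions": joint angles; "dq": joint speeds; "effort": joint torques, N m; "ee_pos": TCP position; "tool_rot": TCP orientation; "ft_force": force on the tool from outside, world axes, zero at the start; "wrist_torque": the same for the moment, N m; "opening": finger opening in m; "finger_force": force on a finger pad.
Only numpy, scipy, OpenCV 4.12 (cv2) and the standard library are available. Lean on these libraries where they do the work, as an engineer would, in place of code of your own. Each camera call takes 0.05 s, during which the arm holds its last target. There are 200 camera calls.

TASK

Make up the two service trays from the stock standing on the garage bench: the red tray is for the car and gets the white oil filter in its large bay and the black impact socket in one of its small bays; the blue tray is for the motorbike and gets the black oil filter in its large bay, with the chrome plug socket and the yellow lube bottle in its two small bays, one in each. Set every piece down, without dropping it, so that it stands upright on the floor of its bay, and let go of it. Leave the trays where they are and do not disturb the orange filter, the ratchet or the roll of tape.

Things in the scene. Friction and masses are not known exactly. Their poses are not given: they have to be found in the camera images.
- red_tray: Red open steel tray, 0.9 kg, loose: 180 (x) by 148 (y) by 26 mm high; walls, dividers and grey floor 4 mm thick. Large bay at its -x end, 100 (x) by 140 mm, centre at x -36, y 0 mm; two small bays at its +x end, 68 by 68 mm, centres at x +52, y +36 and -36 mm. Origin: centre of underside, z up. It starts left or right of the stock, its x pointing away from the robot within 0.4 rad.
- blue_tray: Blue open steel tray, 0.9 kg, loose: 180 (x) by 148 (y) by 26 mm high; walls, dividers and grey floor 4 mm thick. Large bay at its -x end, 100 (x) by 140 mm, centre at x -36, y 0 mm; two small bays at its +x end, 68 by 68 mm, centres at x +52, y +36 and -36 mm. Origin: centre of underside, z up. It starts left or right of the stock, its x pointing away from the robot within 0.4 rad.
- white_filter: White spin-on oil filter, a fluted round canister standing upright on its threaded end, 64 mm in diameter and 88 mm tall (straight sides up to 72 mm, then a shallow dome), about 0.3 kg. Origin: centre of the underside; z up along its axis. Starts in the stock on the bench.
- black_filter: Short black spin-on oil filter, a fluted round canister standing upright on its threaded end, 60 mm in diameter and 64 mm tall (straight sides up to 48 mm, then a shallow dome), about 0.22 kg. Origin: centre of the underside; z up along its axis. Starts in the stock on the bench.
- impact_socket: Deep black impact socket, a plain cylinder 30 mm in diameter and 80 mm tall with a hexagonal mouth on top and a green band round the middle, standing upright, about 0.22 kg. Origin: centre of the underside; z up along its axis (yaw does not matter). Starts in the stock on the bench.
- plug_socket: Bright chrome-steel spark-plug socket, a plain cylinder 26 mm in diameter and 66 mm tall with a hexagonal mouth on top and a dark band near the foot, standing upright, about 0.12 kg. Origin: centre of the underside; z up along its axis (yaw does not matter). Starts in the stock on the bench.
- lube_bottle: Small yellow round bottle of chain lube with a black cap, 48 mm in diameter and 100 mm tall (straight sides up to 70 mm, then a shoulder to a 26 mm cap), standing upright, about 0.12 kg. Origin: centre of the underside; z up along its axis (yaw does not matter). Starts in the stock on the bench.
- orange_filter: Orange spin-on oil filter, a fluted round canister standing upright on its threaded end, 64 mm in diameter and 76 mm tall, about 0.27 kg. Origin: centre of the underside; z up along its axis. Starts in the stock on the bench. It belongs in neither tray and stays where it is.
- ratchet: Bystander, to be left alone: chrome ratchet with a black grip lying flat on the bench beyond the stock, about 180 mm long and 36 mm wide at the head, 32 mm high. Origin: on the bench 45 mm behind the centre of the head; x along its length towards the head.
- tape_roll: Bystander, to be left alone: blue roll of tape lying flat on the bench beyond the stock, 100 mm across, 24 mm high. Origin: centre of the underside.

How it is judged:
By the outcome, as a careful person would: the job done as asked, in the order asked, and still so for the second after the job is handed in, with the robot touching nothing.
It also fails if it takes over 120 s, if anything falls off the work surface, if the arm or the gripper's body presses on something with over 40 N, if the wrist force passes 120 N, or if a joint passes its speed limit or range.

## Working session

There is one attempt and no reset: what is moved stays moved. The work goes in short steps, Python scripts to look and compute and a tool call to move; the robot and the scene stay as the last step left them, time stands still between calls to the robot, and variables do not carry over. Pictures are saved under pics/ and viewed, at most 14 in all, crops included, and the job is handed in when it is done.

Besides the shell and the picture viewer there is one more tool, called after "Emit:" as name(argument=value, ...) on one line, values as JSON. arm_command: Moves the arm, as the interface text tells. Its arguments: {"type":"object","properties":{"steps":{"type":"array"},"newtons":{"type":"number"}},"required":["steps"]}

```bash
mkdir -p pics; cat > h.py <<'E'
import numpy as np, cv2
from rig import state, camera, job_done
def ray(c,u,v):
    K=np.array([[c['fx'],0,c['cx']],[0,c['fy'],c['cy']],[0,0,1.]])
    d=np.array([(u-c['cx'])/c['fx'],(v-c['cy'])/c['fy']]);s=d.copy()
    for _ in range(20): s=d/(1+c['k1']*(s@s))
    W=np.array(c['world_to_cam']);R=W[:3,:3];o=-R.T@W[:3,3]
    return o,R.T@np.array([s[0],-s[1],-1.])
def onplane(c,u,v,z):
    o,d=ray(c,u,v);return o+d*(z-o[2])/d[2]
def proj(c,p):
    W=np.array(c['world_to_cam']);q=W[:3,:3]@np.array(p)+W[:3,3]
    s=np.array([q[0],-q[1]])/-q[2];s=s*(1+c['k1']*(s@s))
    return np.array([c['fx']*s[0]+c['cx'],c['fy']*s[1]+c['cy']])
def save(c,n):cv2.imwrite(n,cv2.cvtColor(c['color'],cv2.COLOR_RGB2BGR))
E
python3 - <<'E'
from h import *
for n in('top','side'):
    c=camera(n);save(c,f'pics/{n}0.png');o,d=ray(c,280,210);print(n,c['fx'],c['k1'],o,d)
s=state();print(s['t'],s['ee_pos'],s['tool_rot'],s['opening'])
E
```

```text
top 382.1742501849624 -0.046257316850312605 [0.42913077 0.010518   0.90779406] [ 0.24445258  0.01102811 -0.96979883]
side 441.99203472349774 -0.10043739291360251 [0.10161079 0.55809802 0.51622348] [ 0.59409407 -0.6188453  -0.51433721]
0.1 [ 0.1849637  -0.59626323  0.25515471] [[ 9.55109347e-01  2.96253035e-01 -5.24792100e-04]
 [ 2.96253478e-01 -9.55107109e-01  2.07046687e-03]
 [ 1.12149430e-04 -2.13299375e-03 -9.99997719e-01]] 0.08548251306299594
```

View pics/top0.png

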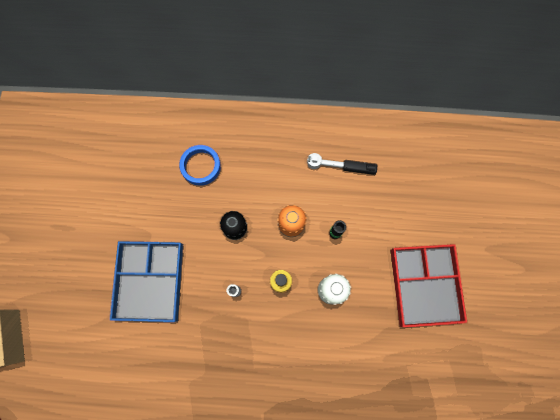

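View pics/side0.png

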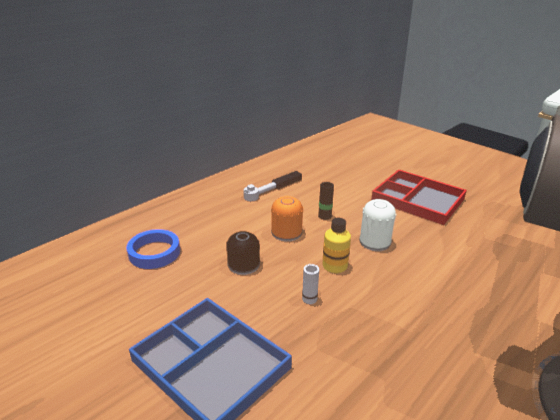

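The top view shows blue tray around (147,282), red tray (430,286), black filter (233,225), orange (292,220), impact socket (338,230), plug socket (233,291), bottle (281,281) and white filter (335,290). The side view confirms that all are upright.

```bash
python3 - <<'E'
from h import *
c=camera('top');im=c['color'];hsv=cv2.cvtColor(im,cv2.COLOR_RGB2HSV)
def big(m,x0,x1,y0,y1):
    k=np.zeros_like(m);k[y0:y1,x0:x1]=m[y0:y1,x0:x1]
    cs,_=cv2.findContours(k,cv2.RETR_EXTERNAL,cv2.CHAIN_APPROX_NONE);return max(cs,key=cv2.contourArea)[:,0,:]
for n,m,b in(('blue',cv2.inRange(hsv,(100,120,30),(125,255,255)),(90,200,225,340)),
           ('red',cv2.inRange(hsv,(0,190,60),(5,255,255))|cv2.inRange(hsv,(172,150,50),(180,255,255)),(375,480,225,345))):
    k=big(m,*b)
    P=np.array([onplane(c,u,v,.022)[:2] for u,v in k],np.float32)
    r=cv2.minAreaRect(P);print(n,r,len(k))
crop=im[195:320,205:365];cv2.imwrite('pics/crop.png',cv2.cvtColor(cv2.resize(crop,None,fx=4.5,fy=4.5,interpolation=cv2.INTER_CUBIC),cv2.COLOR_RGB2BGR))
E
```

```text
blue ((0.4669483006000519, 0.3174777925014496), (0.18021927773952484, 0.153896301984787), 2.5198569297790527) 282
red ((0.495963990688324, -0.3306630551815033), (0.1799151599407196, 0.1543569415807724), 7.2026495933532715) 283
```

View pics/crop.png

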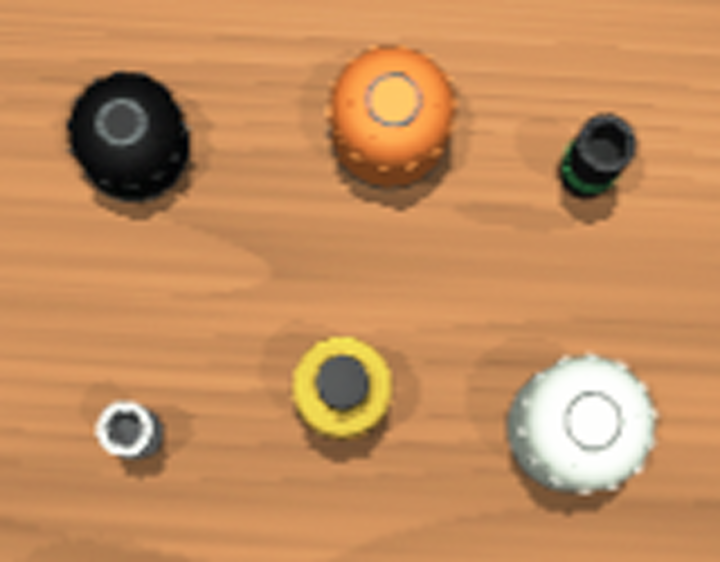

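The crop shows top centres: black ring (122,122), impact mouth (607,145), plug mouth (125,428), bottle cap (343,383), white ring (593,420) in crop pixels.

```bash
python3 - <<'E'
from h import *
c=camera('top')
for n,u,v,z in(('black',122,122,.063),('impact',607,145,.08),('plug',126,428,.066),('bottle',343,382,.1),('white',593,420,.087),('orange',394,99,.075)):
    u,v=205+(u+.5)/4.5-.5,195+(v+.5)/4.5-.5;print(n,(onplane(c,u,v,z)*1000).round(1))
for n,x,y,a in(('blue',.467,.319,2.52),('red',.4957,-.332,7.2)):
    a=np.radians(a);R=np.array([[np.cos(a),-np.sin(a)],[np.sin(a),np.cos(a)]])
    T=np.array([x,y])
    for q in((-90,-74),(-90,74),(90,74),(90,-74)):print(n,proj(c,[*(T+R@np.array(q)/1000),.026]).round(1))
    for q in((-42,0),(52,36),(52,-36)):print(n,q,((T+R@np.array(q)/1000)*1000).round(1))
E
```

```text
black [608.2 127.6  63. ]
impact [ 607.3 -113.9   80. ]
plug [457.1 112.2  66. ]
bottle [483.1   9.1 100. ]
white [ 473.1 -109.6   87. ]
orange [625.5  -8.1  75. ]
blue [174.5 321.5]
blue [109.4 319.9]
blue [117.6 241. ]
blue [180.1 242.1]
blue (-42, 0) [425.  317.2]
blue (52, 36) [517.4 357.3]
blue (52, -36) [520.5 285.3]
red [466.5 322.1]
red [402.6 327.4]
red [392.4 248. ]
red [453.9 243.7]
red (-42, 0) [ 454.  -337.3]
red (52, 36) [ 542.8 -289.8]
red (52, -36) [ 551.8 -361.2]
```

Emit:
arm_command(steps=[0, 0, 0, 0, 0, 0.1, 1, 0, 0, 0, 0, 0, 0.2, 1, 0, 0, 0, 0, 0, 0.3, 1, 0, 0, 0, 0, 0, 0.3, 1], newtons=40)

```text
t: 0.6
ee_pos: [0.1851, -0.5967, 0.2559]
tool_rot: [[1.0, 0.001, -0.0], [0.001, -1.0, 0.001], [-0.0, -0.001, -1.0]]
ft_force: [-0.6, -0.1, 0.1]
opening: 0.0851
finger_force: 0.0
```

Emit:
arm_command(steps=[25, -42, 0, 0, 0, 0, 1, 50, -84, 0, 0, 0, 0, 1, 75, -126, 0, 0, 0, 0, 1, 100, -168, 0, 0, 0, 0, 1, 125, -210, 0, 0, 0, 0, 1, 150, -252, 0, 0, 0, 0, 1, 175, -294, 0, 0, 0, 0, 1, 200, -336, 0, 0, 0, 0, 1, 225, -378, 0, 0, 0, 0, 1, 250, -420, 0, 0, 0, 0, 1, 275, -460, 0, 0, 0, 0, 1, 288, -487, 0, 0, 0, 0, 1])

```text
t: 1.8
ee_pos: [0.4742, -0.1071, 0.2566]
tool_rot: [[1.0, 0.005, 0.001], [0.005, -1.0, 0.0], [0.001, -0.0, -1.0]]
ft_force: [0.2, -0.1, -0.2]
opening: 0.0854
finger_force: 0.0
```

Emit:
arm_command(steps=[-1, 2, 40, 0, 0, 0, 1, -1, 2, 80, 0, 0, 0, 1, -1, 2, 115, 0, 0, 0, 1, -1, 2, 140, 0, 0, 0, 1, -1, 2, 160, 0, 0, 0, 1, -1, 2, 180, 0, 0, 0, 1, -1, 2, 195, 0, 0, 0, 1, -1, 2, 205, 0, 0, 0, 1, -1, 2, 208, 0, 0, 0, 1, -1, 2, 208, 0, 0, 0, 1])

```text
t: 2.8
ee_pos: [0.4717, -0.1117, 0.0482]
tool_rot: [[1.0, 0.001, -0.0], [0.001, -1.0, 0.0], [-0.0, -0.0, -1.0]]
ft_force: [-0.4, 0.2, 0.2]
opening: 0.0856
finger_force: 0.0
```

```bash
python3 - <<'E'
from h import *
c=camera('side');i=cv2.cvtColor(c['color'],cv2.COLOR_RGB2BGR);cv2.imwrite('pics/s1.png',cv2.resize(i[80:320,250:530],None,fx=2.2,fy=2.2))
print(state()['ft_force'])
E
```

```text
[-0.05007166  0.14358573  0.98441171]
```

View pics/s1.png

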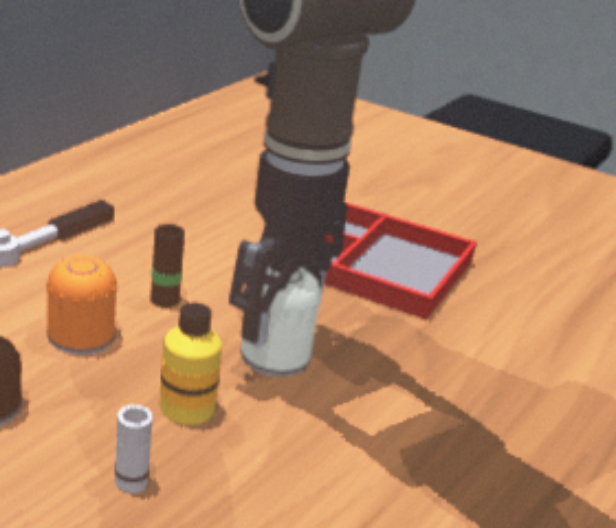

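The gripper straddles the white filter (crop around (280,310)) with nothing else touched. I'll close and lift.

Emit:
arm_command(steps=[0, 0, 0, 0, 0, 0, 0.2, 0, 0, 0, 0, 0, 0, 0.2, 0, 0, 0, 0, 0, 0, 0.2, 0, 0, 0, 0, 0, 0, 0.2, 0, 0, 0, 0, 0, 0, 0.2, 0, 0, 0, 0, 0, 0, 0.2, 0, 0, -5, 0, 0, 0, 0.2, 0, 0, -15, 0, 0, 0, 0.2, 0, 0, -35, 0, 0, 0, 0.2, 0, 0, -65, 0, 0, 0, 0.2, 0, 0, -100, 0, 0, 0, 0.2, 0, 0, -135, 0, 0, 0, 0.2], newtons=40)

```text
t: 4.05
ee_pos: [0.4707, -0.1116, 0.1842]
tool_rot: [[1.0, 0.001, -0.002], [0.001, -1.0, 0.0], [-0.002, -0.0, -1.0]]
ft_force: [0.3, 0.6, -3.4]
opening: 0.0629
finger_force: 44.9
```

Emit:
arm_command(steps=[-1, 15, 0, 0, 0, 0, 0.2, -4, 45, 0, 0, 0, 0, 0.2, -7, 80, 0, 0, 0, 0, 0.2, -10, 120, 0, 0, 0, 0, 0.2, -12, 155, 0, 0, 0, 0, 0.2, -14, 185, 0, 0, 0, 0, 0.2, -16, 210, 0, 0, 0, 0, 0.2, -17, 222, 0, 0, 0, 0, 0.2, -17, 226, 15, 0, 0, 0, 0.2, -17, 226, 45, 0, 0, 0, 0.2, -17, 226, 75, 0, 0, 0, 0.2, -17, 226, 95, 0, 0, 0, 0.2])

```text
t: 5.25
ee_pos: [0.4528, -0.3348, 0.0843]
tool_rot: [[1.0, 0.002, -0.005], [0.002, -1.0, 0.005], [-0.005, -0.005, -1.0]]
ft_force: [-1.5, -0.5, -2.6]
opening: 0.0629
finger_force: 45.1
```

```bash
python3 - <<'E'
from h import *
c=camera('top');i=cv2.cvtColor(c['color'],cv2.COLOR_RGB2BGR);cv2.imwrite('pics/t2.png',cv2.resize(i[200:360,320:520],None,fx=3,fy=3))
c=camera('side');cv2.imwrite('pics/s2.png',cv2.cvtColor(c['color'],cv2.COLOR_RGB2BGR)[80:330])
s=state();print(s['ee_pos'],s['ft_force'])
E
```

```text
[ 0.45138858 -0.33351677  0.0830661 ] [-1.64616158  1.35791252 -2.873404  ]
```

View pics/t2.png

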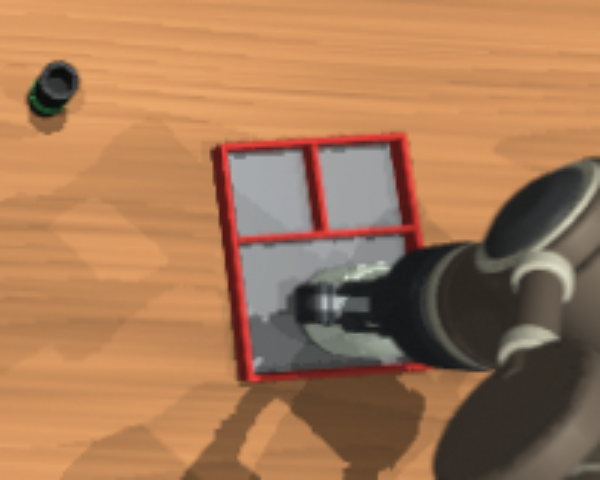

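White filter hangs over the red tray's large bay (crop around (350,310)), clear of the walls. I'll lower further.

Emit:
arm_command(steps=[0, 0, 8, 0, 0, 0, 0.2, 0, 0, 16, 0, 0, 0, 0.2, 0, 0, 22, 0, 0, 0, 0.2, 0, 0, 26, 0, 0, 0, 0.2, 0, 0, 28, 0, 0, 0, 0.2, 0, 0, 28, 0, 0, 0, 0.2, 0, 0, 28, 0, 0, 0, 0.2])

```text
t: 6.05
ee_pos: [0.4551, -0.338, 0.0606]
tool_rot: [[1.0, 0.001, 0.0], [0.001, -1.0, -0.0], [0.0, 0.0, -1.0]]
ft_force: [0.7, 0.2, -3.2]
opening: 0.0633
finger_force: 45.6
```

Emit:
arm_command(steps=[0, 0, 3, 0, 0, 0, 0.2, 0, 0, 5, 0, 0, 0, 0.2, 0, 0, 6.5, 0, 0, 0, 0.2, 0, 0, 7.5, 0, 0, 0, 0.2, 0, 0, 8, 0, 0, 0, 0.2, 0, 0, 8, 0, 0, 0, 0.2, 0, 0, 8, 0, 0, 0, 0.2])

```text
t: 6.75
ee_pos: [0.4549, -0.3377, 0.0535]
tool_rot: [[1.0, 0.001, -0.001], [0.001, -1.0, 0.0], [-0.001, -0.0, -1.0]]
ft_force: [-3.1, 2.8, 5.6]
opening: 0.0628
finger_force: 46.4
```

Contact felt (upward push). Release and rise.

Emit:
arm_command(steps=[0, 0, 0, 0, 0, 0, 0.6, 0, 0, 0, 0, 0, 0, 0.85, 0, 0, 0, 0, 0, 0, 0.85, 0, 0, 0, 0, 0, 0, 0.85, 0, 0, -5, 0, 0, 0, 0.85, 0, 0, -20, 0, 0, 0, 0.85, 0, 0, -45, 0, 0, 0, 0.85, 0, 0, -75, 0, 0, 0, 0.85, 0, 0, -110, 0, 0, 0, 0.85, 0, 0, -145, 0, 0, 0, 0.85, 0, 0, -165, 0, 0, 0, 0.85, 0, 0, -170, 0, 0, 0, 0.85])

```text
t: 7.95
ee_pos: [0.4568, -0.3393, 0.2272]
tool_rot: [[1.0, 0.001, 0.006], [0.001, -1.0, -0.005], [0.006, 0.005, -1.0]]
ft_force: [0.0, -0.2, 0.7]
opening: 0.0792
finger_force: 0.0
```

Emit:
arm_command(steps=[12, -18, 0, 0, 0, 0, 0.6, 38, -56, 0, 0, 0, 0, 0.6, 66, -97, 0, 0, 0, 0, 0.6, 94, -138, 0, 0, 0, 0, 0.6, 120, -176, 0, 0, 0, 0, 0.6, 140, -206, 0, 0, 0, 0, 0.6, 150, -220, 0, 0, 0, 0, 0.6, 152, -224, 20, 0, 0, 0, 0.6, 152, -224, 50, 0, 0, 0, 0.6, 152, -224, 85, 0, 0, 0, 0.6, 152, -224, 110, 0, 0, 0, 0.6, 152, -224, 120, 0, 0, 0, 0.6])

```text
t: 9.15
ee_pos: [0.6034, -0.1136, 0.0984]
tool_rot: [[1.0, 0.0, -0.007], [0.0, -1.0, 0.001], [-0.007, -0.001, -1.0]]
ft_force: [0.2, 0.4, -0.1]
opening: 0.0686
finger_force: 0.0
```

```bash
python3 - <<'E'
from h import *
a=camera('top');c=camera('side')
A=cv2.resize(a['color'][180:360,300:500],None,fx=2,fy=2);B=cv2.resize(c['color'][80:260,270:470],None,fx=2,fy=2)
cv2.imwrite('pics/b3.png',cv2.cvtColor(np.hstack([A,B]),cv2.COLOR_RGB2BGR))
s=state();print(s['ee_pos'],s['ft_force'],s['opening'])
E
```

```text
[ 0.60475652 -0.11374279  0.10005712] [-0.1602835  -0.5368974   0.79315368] 0.06841675056005558
```

View pics/b3.png

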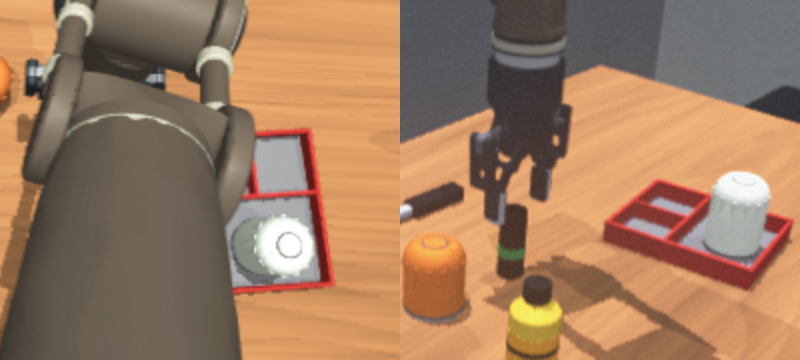

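White filter stands upright in the red large bay (left part, (285,245)). The gripper hovers centred over the impact socket (right part, (512,215)).

Emit:
arm_command(steps=[0, 0, 15, 0, 0, 0, 0.6, 0, 0, 30, 0, 0, 0, 0.6, 0, 0, 42, 0, 0, 0, 0.6, 0, 0, 49, 0, 0, 0, 0.6, 0, 0, 50, 0, 0, 0, 0.6, 0, 0, 50, 0, 0, 0, 0, 0, 0, 50, 0, 0, 0, -0.6, 0, 0, 50, 0, 0, 0, -0.6, 0, 0, 50, 0, 0, 0, -0.6, 0, 0, 50, 0, 0, 0, -0.6, 0, 0, 50, 0, 0, 0, -0.6, 0, 0, 50, 0, 0, 0, -0.6])

```text
t: 10.45
ee_pos: [0.6075, -0.1136, 0.0531]
tool_rot: [[1.0, 0.001, 0.002], [0.001, -1.0, -0.0], [0.002, 0.0, -1.0]]
ft_force: [0.1, 1.3, 5.7]
opening: 0.0291
finger_force: 39.9
```

Emit:
arm_command(steps=[0, 0, -5, 0, 0, 0, -0.6, 0, 0, -15, 0, 0, 0, -0.6, 0, 0, -35, 0, 0, 0, -0.6, 0, 0, -65, 0, 0, 0, -0.6, 0, 0, -95, 0, 0, 0, -0.6, 0, 0, -120, 0, 0, 0, -0.6, 0, 0, -130, 0, 0, 0, -0.6, 0, 0, -130, 0, 0, 0, -0.6])

```text
t: 11.25
ee_pos: [0.6077, -0.114, 0.184]
tool_rot: [[1.0, 0.001, 0.003], [0.001, -1.0, -0.001], [0.003, 0.001, -1.0]]
ft_force: [0.4, -0.4, -2.7]
opening: 0.029
finger_force: 39.7
```

Emit:
arm_command(steps=[-4, 12, 0, 0, 0, 0, -0.6, -15, 40, 0, 0, 0, 0, -0.6, -28, 75, 0, 0, 0, 0, -0.6, -41, 110, 0, 0, 0, 0, -0.6, -53, 142, 0, 0, 0, 0, -0.6, -61, 165, 0, 0, 0, 0, -0.6, -65, 176, 0, 0, 0, 0, -0.6, -65, 176, 25, 0, 0, 0, -0.6, -65, 176, 55, 0, 0, 0, -0.6, -65, 176, 85, 0, 0, 0, -0.6, -65, 176, 100, 0, 0, 0, -0.6, -65, 176, 100, 0, 0, 0, -0.6])

```text
t: 12.45
ee_pos: [0.539, -0.2876, 0.0783]
tool_rot: [[1.0, 0.001, -0.007], [0.001, -1.0, 0.005], [-0.007, -0.005, -1.0]]
ft_force: [0.3, 0.5, -3.4]
opening: 0.0292
finger_force: 39.8
```

```bash
python3 - <<'E'
from h import *
a=camera('top');c=camera('side')
A=cv2.resize(a['color'][200:350,350:500],None,fx=2.6,fy=2.6);B=cv2.resize(c['color'][80:230,340:490],None,fx=2.6,fy=2.6)
cv2.imwrite('pics/b4.png',cv2.cvtColor(np.hstack([A,B]),cv2.COLOR_RGB2BGR))
s=state();print(s['ee_pos'],s['ft_force'],s['opening'])
E
```

```text
[ 0.54208869 -0.28957307  0.08221622] [ 0.00620743  0.16773642 -2.02574422] 0.02928597753661969
```

View pics/b4.png

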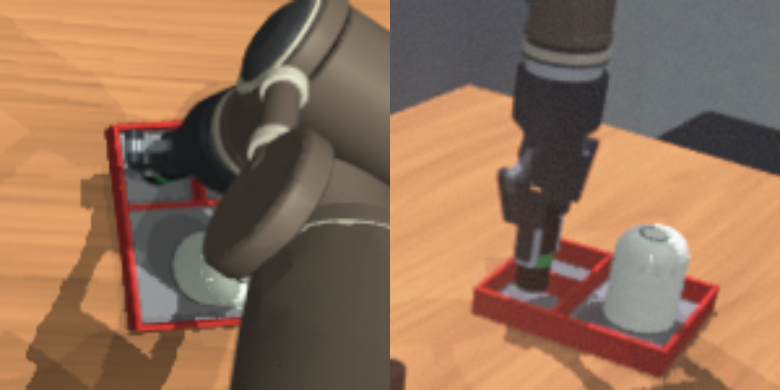

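The impact socket hangs in the small bay near the left (side part (535,280)), clear of walls. Lowering.

Emit:
arm_command(steps=[0, 0, 6, 0, 0, 0, -0.6, 0, 0, 12, 0, 0, 0, -0.6, 0, 0, 17, 0, 0, 0, -0.6, 0, 0, 20, 0, 0, 0, -0.6, 0, 0, 22, 0, 0, 0, -0.6, 0, 0, 23, 0, 0, 0, -0.6, 0, 0, 24, 0, 0, 0, -0.6, 0, 0, 25, 0, 0, 0, -0.6, 0, 0, 25, 0, 0, 0, -0.6, 0, 0, 25, 0, 0, 0, -0.6])

```text
t: 13.55
ee_pos: [0.542, -0.2897, 0.0574]
tool_rot: [[1.0, 0.001, 0.0], [0.001, -1.0, -0.0], [0.0, 0.0, -1.0]]
ft_force: [0.3, 0.0, -2.7]
opening: 0.0294
finger_force: 39.8
```

Emit:
arm_command(steps=[0, 0, 0.5, 0, 0, 0, -0.6, 0, 0, 1, 0, 0, 0, -0.6, 0, 0, 1.5, 0, 0, 0, -0.6, 0, 0, 1.5, 0, 0, 0, -0.6, 0, 0, 1.5, 0, 0, 0, -0.6])

```text
t: 14.05
ee_pos: [0.5422, -0.2898, 0.0571]
tool_rot: [[1.0, 0.001, 0.0], [0.001, -1.0, -0.0], [0.0, 0.0, -1.0]]
ft_force: [-2.2, 1.2, 5.6]
opening: 0.0296
finger_force: 40.6
```

Emit:
arm_command(steps=[0, 0, 0, 0, 0, 0, -0.3, 0, 0, 0, 0, 0, 0, 0, 0, 0, 0, 0, 0, 0, 0.1, 0, 0, 0, 0, 0, 0, 0.2, 0, 0, -5, 0, 0, 0, 0.2, 0, 0, -20, 0, 0, 0, 0.2, 0, 0, -45, 0, 0, 0, 0.2, 0, 0, -80, 0, 0, 0, 0.2, 0, 0, -115, 0, 0, 0, 0.2, 0, 0, -145, 0, 0, 0, 0.2, 0, 0, -160, 0, 0, 0, 0.2, 0, 0, -165, 0, 0, 0, 0.2])

```text
t: 15.25
ee_pos: [0.5432, -0.2905, 0.224]
tool_rot: [[1.0, 0.001, 0.004], [0.001, -1.0, -0.003], [0.004, 0.003, -1.0]]
ft_force: [-0.4, -0.2, -0.5]
opening: 0.0509
finger_force: 0.0
```

Emit:
arm_command(steps=[3, -20, 0, 0, 0, 0, 0.6, 10, -62, 0, 0, 0, 0, 1, 17, -107, 0, 0, 0, 0, 1, 24, -152, 0, 0, 0, 0, 1, 31, -197, 0, 0, 0, 0, 1, 38, -242, 0, 0, 0, 0, 1, 45, -287, 0, 0, 0, 0, 1, 52, -330, 0, 0, 0, 0, 1, 59, -370, 0, 0, 0, 0, 1, 64, -402, 0, 0, 0, 0, 1, 66, -417, 0, 0, 0, 0, 1, 66, -417, 0, 0, 0, 0, 1])

```text
t: 16.45
ee_pos: [0.6068, 0.1288, 0.2193]
tool_rot: [[1.0, 0.004, -0.002], [0.004, -1.0, -0.0], [-0.002, 0.0, -1.0]]
ft_force: [-0.8, -0.2, 0.7]
opening: 0.0856
finger_force: 0.0
```

Emit:
arm_command(steps=[0, 0, 25, 0, 0, 0, 1, 0, 0, 60, 0, 0, 0, 1, 0, 0, 95, 0, 0, 0, 1, 0, 0, 115, 0, 0, 0, 1, 0, 0, 120, 0, 0, 0, 1, 0, 0, 120, 0, 0, 0, 1])

```text
t: 17.05
ee_pos: [0.6067, 0.1257, 0.0996]
tool_rot: [[1.0, -0.001, -0.003], [-0.001, -1.0, -0.001], [-0.003, 0.001, -1.0]]
ft_force: [-0.5, -0.3, 0.7]
opening: 0.0857
finger_force: 0.0
```

```bash
python3 - <<'E'
from h import *
a=camera('top');c=camera('side')
A=cv2.resize(a['color'][180:330,340:490],None,fx=2.6,fy=2.6);B=cv2.resize(c['color'][130:280,180:330],None,fx=2.6,fy=2.6)
cv2.imwrite('pics/b5.png',cv2.cvtColor(np.hstack([A,B]),cv2.COLOR_RGB2BGR))
s=state();print(s['ee_pos'],s['ft_force'],s['opening'],s['tool_rot'])
E
```

```text
[0.60867332 0.12659533 0.10205077] [-0.2275733  -0.27852321  0.48329286] 0.0854569462186022 [[ 9.99997746e-01 -1.22639834e-04  2.11943828e-03]
 [-1.22693494e-04 -9.99999992e-01  2.51880804e-05]
 [ 2.11943518e-03 -2.54480649e-05 -9.99997754e-01]]
```

View pics/b5.png

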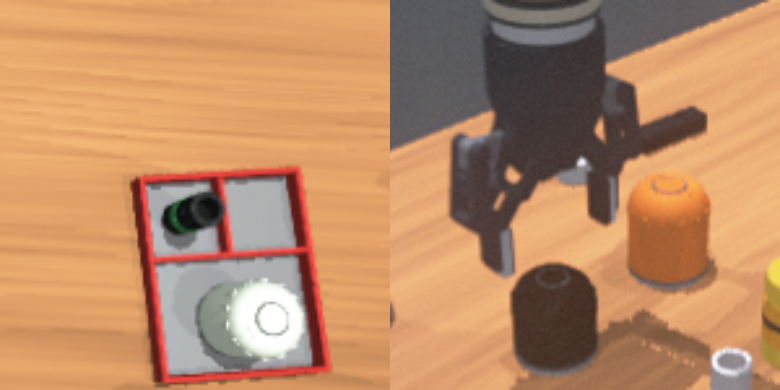

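The red tray is made up: socket (190,215) and white filter (250,320) both upright. The gripper straddles the black filter (side part (553,315)), with the orange filter clear. Descend and grip.

Emit:
arm_command(steps=[0, 0, 15, 0, 0, 0, 1, 0, 0, 32, 0, 0, 0, 1, 0, 0, 48, 0, 0, 0, 1, 0, 0, 58, 0, 0, 0, 1, 0, 0, 61, 0, 0, 0, 1, 0, 0, 61, 0, 0, 0, 1, 0, 0, 61, 0, 0, 0, 0.1, 0, 0, 61, 0, 0, 0, 0.1, 0, 0, 61, 0, 0, 0, 0.1, 0, 0, 61, 0, 0, 0, 0.1, 0, 0, 61, 0, 0, 0, 0.1, 0, 0, 61, 0, 0, 0, 0.1])

```text
t: 18.35
ee_pos: [0.6087, 0.1276, 0.0409]
tool_rot: [[1.0, 0.001, 0.002], [0.001, -1.0, 0.0], [0.002, -0.0, -1.0]]
ft_force: [0.1, 1.1, 4.4]
opening: 0.0588
finger_force: 43.8
```

Emit:
arm_command(steps=[0, 0, 0, 0, 0, 0, 0.1, 0, 0, -5, 0, 0, 0, 0.1, 0, 0, -15, 0, 0, 0, 0.1, 0, 0, -35, 0, 0, 0, 0.1, 0, 0, -65, 0, 0, 0, 0.1, 0, 0, -95, 0, 0, 0, 0.1, 0, 0, -125, 0, 0, 0, 0.1, 0, 0, -145, 0, 0, 0, 0.1, 0, 0, -150, 0, 0, 0, 0.1, 0, 0, -150, 0, 0, 0, 0.1])

```text
t: 19.35
ee_pos: [0.6076, 0.1274, 0.1904]
tool_rot: [[1.0, 0.001, 0.001], [0.001, -1.0, 0.0], [0.001, -0.0, -1.0]]
ft_force: [-0.4, 0.3, -2.2]
opening: 0.0589
finger_force: 43.6
```

Emit:
arm_command(steps=[-10, -10, 0, 0, 0, 0, 0.1, -34, -35, 0, 0, 0, 0, 0.1, -64, -66, 0, 0, 0, 0, 0.1, -94, -97, 0, 0, 0, 0, 0.1, -124, -128, 0, 0, 0, 0, 0.1, -150, -156, 0, 0, 0, 0, 0.1, -170, -177, 0, 0, 0, 0, 0.1, -181, -188, 0, 0, 0, 0, 0.1, -183, -190, 20, 0, 0, 0, 0.1, -183, -190, 55, 0, 0, 0, 0.1, -183, -190, 90, 0, 0, 0, 0.1, -183, -190, 108, 0, 0, 0, 0.1])

```text
t: 20.55
ee_pos: [0.4214, 0.3153, 0.0777]
tool_rot: [[1.0, 0.001, -0.006], [0.001, -1.0, -0.004], [-0.006, 0.004, -1.0]]
ft_force: [-1.6, -0.4, -2.5]
opening: 0.0591
finger_force: 43.9
```

Emit:
arm_command(steps=[0, 0, 8, 0, 0, 0, 0.1, 0, 0, 16, 0, 0, 0, 0.1, 0, 0, 20, 0, 0, 0, 0.1, 0, 0, 20, 0, 0, 0, 0.1])

```text
t: 20.95
ee_pos: [0.4247, 0.3173, 0.0619]
tool_rot: [[1.0, 0.001, 0.0], [0.001, -1.0, 0.0], [0.0, -0.0, -1.0]]
ft_force: [0.3, -0.3, -1.8]
opening: 0.0588
finger_force: 43.9
```

```bash
python3 - <<'E'
from h import *
a=camera('top');c=camera('side')
A=cv2.resize(a['color'][210:360,80:230],None,fx=2.6,fy=2.6);B=cv2.resize(c['color'][210:420,120:330],None,fx=1.86,fy=1.86)[:390,:390]
cv2.imwrite('pics/b6.png',cv2.cvtColor(np.hstack([A,B]),cv2.COLOR_RGB2BGR))
s=state();print(s['ee_pos'],s['ft_force'],s['opening'])
E
```

```text
[0.42518086 0.31767156 0.06266843] [-0.70046201  0.08803993 -2.26561334] 0.058833929970450734
```

View pics/b6.png

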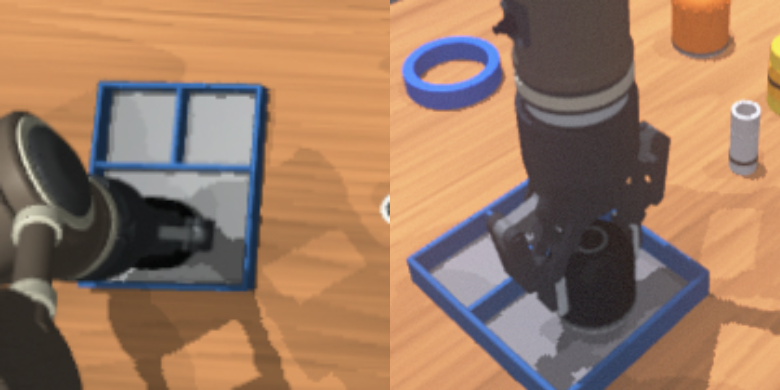

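Black filter hangs inside the blue large bay (side part (600,275)), fingers clear of walls. Lower gently.

Emit:
arm_command(steps=[0, 0, 5, 0, 0, 0, 0.1, 0, 0, 10, 0, 0, 0, 0.1, 0, 0, 13, 0, 0, 0, 0.1, 0, 0, 15, 0, 0, 0, 0.1, 0, 0, 16, 0, 0, 0, 0.1, 0, 0, 17, 0, 0, 0, 0.1, 0, 0, 17, 0, 0, 0, 0.1, 0, 0, 17, 0, 0, 0, 0.1])

```text
t: 21.85
ee_pos: [0.4245, 0.3173, 0.0449]
tool_rot: [[1.0, 0.001, 0.0], [0.001, -1.0, 0.0], [0.0, -0.0, -1.0]]
ft_force: [-0.8, 0.2, -0.3]
opening: 0.0588
finger_force: 44.1
```

Emit:
arm_command(steps=[0, 0, 0.5, 0, 0, 0, 0.1, 0, 0, 1, 0, 0, 0, 0.1, 0, 0, 1, 0, 0, 0, 0.1, 0, 0, 1, 0, 0, 0, 0.1])

```text
t: 22.25
ee_pos: [0.4245, 0.3173, 0.0449]
tool_rot: [[1.0, 0.001, -0.0], [0.001, -1.0, -0.0], [-0.0, 0.0, -1.0]]
ft_force: [-2.3, -2.0, 7.3]
opening: 0.0588
finger_force: 44.9
```

Emit:
arm_command(steps=[0, 0, 0, 0, 0, 0, 0.5, 0, 0, 0, 0, 0, 0, 0.8, 0, 0, 0, 0, 0, 0, 0.8, 0, 0, 0, 0, 0, 0, 0.8, 0, 0, -5, 0, 0, 0, 0.8, 0, 0, -20, 0, 0, 0, 0.8, 0, 0, -45, 0, 0, 0, 0.8, 0, 0, -80, 0, 0, 0, 0.8, 0, 0, -115, 0, 0, 0, 0.8, 0, 0, -150, 0, 0, 0, 0.8, 0, 0, -170, 0, 0, 0, 0.8, 0, 0, -175, 0, 0, 0, 0.8])

```text
t: 23.45
ee_pos: [0.4265, 0.3185, 0.2235]
tool_rot: [[1.0, 0.001, 0.007], [0.001, -1.0, 0.004], [0.007, -0.004, -1.0]]
ft_force: [0.1, 0.4, -0.1]
opening: 0.0765
finger_force: 0.0
```

Emit:
arm_command(steps=[2, 15, 0, 0, 0, 0, 0.4, 8, 50, 0, 0, 0, 0, 0.4, 15, 95, 0, 0, 0, 0, 0.4, 22, 140, 0, 0, 0, 0, 0.4, 28, 178, 0, 0, 0, 0, 0.4, 32, 200, 0, 0, 0, 0, 0.4, 32, 205, 0, 0, 0, 0, 0.4, 32, 205, 25, 0, 0, 0, 0.4, 32, 205, 60, 0, 0, 0, 0.4, 32, 205, 95, 0, 0, 0, 0.4, 32, 205, 115, 0, 0, 0, 0.4, 32, 205, 115, 0, 0, 0, 0.4])

```text
t: 24.65
ee_pos: [0.4519, 0.1118, 0.0996]
tool_rot: [[1.0, 0.001, -0.01], [0.001, -1.0, -0.001], [-0.01, 0.001, -1.0]]
ft_force: [-1.0, 0.3, -0.9]
opening: 0.0602
finger_force: 0.0
```

```bash
python3 - <<'E'
from h import *
a=camera('top');c=camera('side')
A=cv2.resize(a['color'][210:360,80:230],None,fx=2.6,fy=2.6);B=cv2.resize(c['color'][180:330,240:390],None,fx=2.6,fy=2.6)
cv2.imwrite('pics/b7.png',cv2.cvtColor(np.hstack([A,B]),cv2.COLOR_RGB2BGR))
s=state();print(s['ee_pos'],s['ft_force'],s['opening'])
E
```

```text
[0.45560171 0.11232941 0.10307178] [ 0.55159452 -0.33707887 -0.00456018] 0.059828349718923333
```

View pics/b7.png

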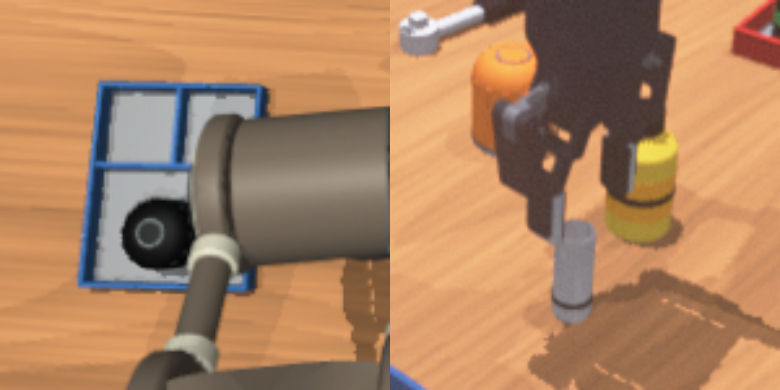

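Black filter stands upright in the blue large bay (150,235). The gripper is over the plug socket (side part (575,270)), midway between the tips. Descend and grip.

Emit:
arm_command(steps=[0, 0, 15, 0, 0, 0, 0.4, 0, 0, 30, 0, 0, 0, 0.4, 0, 0, 43, 0, 0, 0, 0.4, 0, 0, 50, 0, 0, 0, 0.4, 0, 0, 52, 0, 0, 0, 0.4, 0, 0, 52, 0, 0, 0, 0.2, 0, 0, 52, 0, 0, 0, -0.2, 0, 0, 52, 0, 0, 0, -0.7, 0, 0, 52, 0, 0, 0, -0.7, 0, 0, 52, 0, 0, 0, -0.7, 0, 0, 52, 0, 0, 0, -0.7, 0, 0, 52, 0, 0, 0, -0.7], newtons=30)

```text
t: 25.95
ee_pos: [0.4573, 0.1124, 0.0523]
tool_rot: [[1.0, 0.001, 0.001], [0.001, -1.0, 0.0], [0.001, -0.0, -1.0]]
ft_force: [-0.4, 1.6, 5.3]
opening: 0.026
finger_force: 29.4
```

Emit:
arm_command(steps=[0, 0, 0, 0, 0, 0, -0.7, 0, 0, -5, 0, 0, 0, -0.7, 0, 0, -15, 0, 0, 0, -0.7, 0, 0, -35, 0, 0, 0, -0.7, 0, 0, -65, 0, 0, 0, -0.7, 0, 0, -95, 0, 0, 0, -0.7, 0, 0, -125, 0, 0, 0, -0.7, 0, 0, -135, 0, 0, 0, -0.7, 0, 0, -140, 0, 0, 0, -0.7, 0, 0, -140, 0, 0, 0, -0.7])

```text
t: 26.95
ee_pos: [0.4561, 0.1121, 0.1914]
tool_rot: [[1.0, 0.001, -0.001], [0.001, -1.0, -0.0], [-0.001, 0.0, -1.0]]
ft_force: [-0.4, 0.5, -0.9]
opening: 0.0256
finger_force: 29.6
```

Emit:
arm_command(steps=[3, -12, 0, 0, 0, 0, -0.7, 11, -44, 0, 0, 0, 0, -0.7, 21, -85, 0, 0, 0, 0, -0.7, 31, -126, 0, 0, 0, 0, -0.7, 41, -167, 0, 0, 0, 0, -0.7, 50, -203, 0, 0, 0, 0, -0.7, 57, -231, 0, 0, 0, 0, -0.7, 60.5, -243, 0, 0, 0, 0, -0.7, 60.5, -245, 15, 0, 0, 0, -0.7, 60.5, -245, 50, 0, 0, 0, -0.7, 60.5, -245, 85, 0, 0, 0, -0.7, 60.5, -245, 105, 0, 0, 0, -0.7])

```text
t: 28.15
ee_pos: [0.5134, 0.3541, 0.0815]
tool_rot: [[1.0, -0.0, -0.007], [-0.0, -1.0, -0.005], [-0.007, 0.005, -1.0]]
ft_force: [-0.1, 0.7, -1.3]
opening: 0.0257
finger_force: 29.7
```

Emit:
arm_command(steps=[0, 0, 4, 0, 0, 0, -0.7, 0, 0, 4, 0, 0, 0, -0.7, 0, 0, 4, 0, 0, 0, -0.7])

```text
t: 28.45
ee_pos: [0.5176, 0.3571, 0.0836]
tool_rot: [[1.0, 0.0, 0.001], [0.0, -1.0, 0.001], [0.001, -0.001, -1.0]]
ft_force: [1.3, 0.1, -0.3]
opening: 0.0255
finger_force: 29.8
```

```bash
python3 - <<'E'
from h import *
a=camera('top');c=camera('side')
A=cv2.resize(a['color'][210:360,80:230],None,fx=2.6,fy=2.6);B=cv2.resize(c['color'][210:420,110:320],None,fx=1.86,fy=1.86)[:390,:390]
cv2.imwrite('pics/b8.png',cv2.cvtColor(np.hstack([A,B]),cv2.COLOR_RGB2BGR))
s=state();print(s['ee_pos'],s['ft_force'],s['opening'])
E
```

```text
[0.51820745 0.35776007 0.08460449] [ 0.30747265 -0.84140302 -0.79759799] 0.02579716824903298
```

View pics/b8.png

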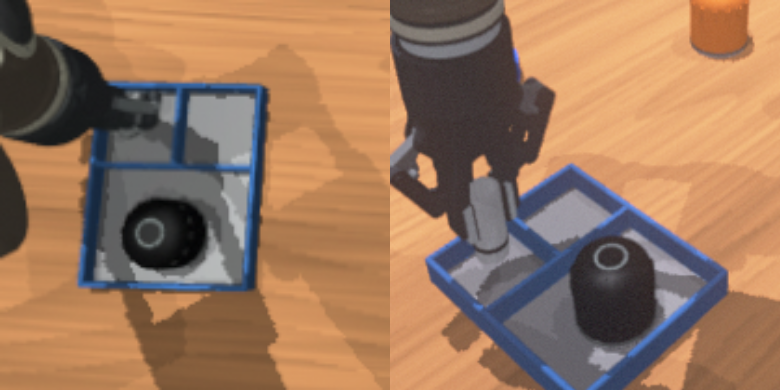

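Plug socket hangs over the far-left small bay (side part (488,215)); black filter is upright. Lowering.

Emit:
arm_command(steps=[0, 0, 6, 0, 0, 0, -0.7, 0, 0, 12, 0, 0, 0, -0.7, 0, 0, 17, 0, 0, 0, -0.7, 0, 0, 21, 0, 0, 0, -0.7, 0, 0, 23, 0, 0, 0, -0.7, 0, 0, 25, 0, 0, 0, -0.7, 0, 0, 26, 0, 0, 0, -0.7, 0, 0, 26, 0, 0, 0, -0.7, 0, 0, 26, 0, 0, 0, -0.7])

```text
t: 29.45
ee_pos: [0.517, 0.3574, 0.0569]
tool_rot: [[1.0, 0.001, 0.0], [0.001, -1.0, 0.0], [0.0, -0.0, -1.0]]
ft_force: [1.0, -0.7, -1.8]
opening: 0.0256
finger_force: 29.7
```

Emit:
arm_command(steps=[0, 0, 0.5, 0, 0, 0, -0.7, 0, 0, 1, 0, 0, 0, -0.7, 0, 0, 1.5, 0, 0, 0, -0.7, 0, 0, 1.5, 0, 0, 0, -0.7, 0, 0, 1.5, 0, 0, 0, -0.7])

```text
t: 29.95
ee_pos: [0.5173, 0.3576, 0.0564]
tool_rot: [[1.0, 0.001, 0.001], [0.001, -1.0, 0.0], [0.001, -0.0, -1.0]]
ft_force: [-1.9, -1.2, 6.0]
opening: 0.0262
finger_force: 29.4
```

Emit:
arm_command(steps=[0, 0, 0, 0, 0, 0, -0.4, 0, 0, 0, 0, 0, 0, -0.1, 0, 0, 0, 0, 0, 0, 0.1, 0, 0, 0, 0, 0, 0, 0.1, 0, 0, -5, 0, 0, 0, 0.1, 0, 0, -20, 0, 0, 0, 0.1, 0, 0, -45, 0, 0, 0, 0.1, 0, 0, -80, 0, 0, 0, 0.1, 0, 0, -115, 0, 0, 0, 0.1, 0, 0, -145, 0, 0, 0, 0.1, 0, 0, -160, 0, 0, 0, 0.1, 0, 0, -165, 0, 0, 0, 0.1])

```text
t: 31.15
ee_pos: [0.5181, 0.3581, 0.2236]
tool_rot: [[1.0, 0.001, 0.005], [0.001, -1.0, 0.003], [0.005, -0.003, -1.0]]
ft_force: [-0.6, 0.2, 0.2]
opening: 0.0471
finger_force: 0.0
```

Emit:
arm_command(steps=[-2, 18, 0, 0, 0, 0, 0.8, -6, 60, 0, 0, 0, 0, 0.8, -11, 105, 0, 0, 0, 0, 0.8, -15, 150, 0, 0, 0, 0, 0.8, -20, 195, 0, 0, 0, 0, 0.8, -24, 240, 0, 0, 0, 0, 0.8, -28, 283, 0, 0, 0, 0, 0.8, -32, 320, 0, 0, 0, 0, 0.8, -34, 342, 0, 0, 0, 0, 0.8, -34, 348, 25, 0, 0, 0, 0.8, -34, 348, 60, 0, 0, 0, 0.8, -34, 348, 80, 0, 0, 0, 0.8])

```text
t: 32.35
ee_pos: [0.4788, 0.0081, 0.136]
tool_rot: [[1.0, -0.001, -0.008], [-0.001, -1.0, 0.0], [-0.008, -0.0, -1.0]]
ft_force: [-0.4, -0.1, -0.8]
opening: 0.0764
finger_force: 0.0
```

```bash
python3 - <<'E'
from h import *
a=camera('top');c=camera('side')
A=cv2.resize(a['color'][210:360,80:230],None,fx=2.6,fy=2.6);B=cv2.resize(c['color'][130:280,260:410],None,fx=2.6,fy=2.6)
cv2.imwrite('pics/b9.png',cv2.cvtColor(np.hstack([A,B]),cv2.COLOR_RGB2BGR))
s=state();print(s['ee_pos'],s['ft_force'],s['opening'])
E
```

```text
[0.47735761 0.00865335 0.13506624] [-0.51287951  0.63089629 -0.71210476] 0.07733126850929305
```

View pics/b9.png

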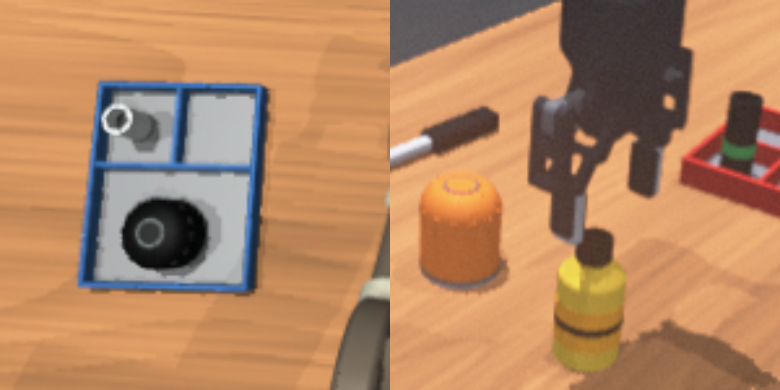

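Plug socket and black filter stand upright in the blue tray ((120,120), (160,235)). The gripper is above the bottle (side part (597,240)). Descend and grip.

Emit:
arm_command(steps=[0, 0, 5, 0, 0, 0, 0.8, 0, 0, 15, 0, 0, 0, 0.8, 0, 0, 32, 0, 0, 0, 0.8, 0, 0, 50, 0, 0, 0, 0.8, 0, 0, 66, 0, 0, 0, 0.8, 0, 0, 77, 0, 0, 0, 0.8, 0, 0, 82, 0, 0, 0, 0.8, 0, 0, 83, 0, 0, 0, 0.8, 0, 0, 83, 0, 0, 0, 0.8])

```text
t: 33.35
ee_pos: [0.4837, 0.0093, 0.0577]
tool_rot: [[1.0, 0.001, 0.001], [0.001, -1.0, -0.0], [0.001, 0.0, -1.0]]
ft_force: [0.6, -0.5, -0.1]
opening: 0.0767
finger_force: 0.0
```

Emit:
arm_command(steps=[0, 0, 0, 0, 0, 0, 0.4, 0, 0, 0, 0, 0, 0, 0.2, 0, 0, 0, 0, 0, 0, -0.1, 0, 0, 0, 0, 0, 0, -0.1, 0, 0, 0, 0, 0, 0, -0.1, 0, 0, 0, 0, 0, 0, -0.1], newtons=30)

```text
t: 33.95
ee_pos: [0.4838, 0.0093, 0.0581]
tool_rot: [[1.0, 0.001, 0.001], [0.001, -1.0, -0.0], [0.001, 0.0, -1.0]]
ft_force: [-1.1, 0.6, 6.3]
opening: 0.0478
finger_force: 30.9
```

Emit:
arm_command(steps=[0, 0, 0, 0, 0, 0, -0.1, 0, 0, -5, 0, 0, 0, -0.1, 0, 0, -15, 0, 0, 0, -0.1, 0, 0, -35, 0, 0, 0, -0.1, 0, 0, -65, 0, 0, 0, -0.1, 0, 0, -95, 0, 0, 0, -0.1, 0, 0, -125, 0, 0, 0, -0.1, 0, 0, -145, 0, 0, 0, -0.1, 0, 0, -150, 0, 0, 0, -0.1, 0, 0, -150, 0, 0, 0, -0.1])

```text
t: 34.95
ee_pos: [0.4835, 0.0092, 0.2081]
tool_rot: [[1.0, 0.001, 0.002], [0.001, -1.0, -0.0], [0.002, 0.0, -1.0]]
ft_force: [0.7, -0.6, -1.7]
opening: 0.0473
finger_force: 31.2
```

Emit:
arm_command(steps=[2, -14, 0, 0, 0, 0, -0.1, 7, -48, 0, 0, 0, 0, -0.1, 12, -90, 0, 0, 0, 0, -0.1, 18, -132, 0, 0, 0, 0, -0.1, 24, -174, 0, 0, 0, 0, -0.1, 29, -214, 0, 0, 0, 0, -0.1, 33, -247, 0, 0, 0, 0, -0.1, 36, -268, 0, 0, 0, 0, -0.1, 37, -276, 0, 0, 0, 0, -0.1, 37, -276, 25, 0, 0, 0, -0.1, 37, -276, 60, 0, 0, 0, -0.1, 37, -276, 90, 0, 0, 0, -0.1])

```text
t: 36.15
ee_pos: [0.5185, 0.2848, 0.1148]
tool_rot: [[1.0, 0.001, -0.003], [0.001, -1.0, -0.001], [-0.003, 0.001, -1.0]]
ft_force: [0.6, -0.2, -2.3]
opening: 0.0473
finger_force: 31.3
```

Emit:
arm_command(steps=[0, 0, 15, 0, 0, 0, -0.1, 0, 0, 24, 0, 0, 0, -0.1, 0, 0, 25, 0, 0, 0, -0.1, 0, 0, 25, 0, 0, 0, -0.1, 0, 0, 25, 0, 0, 0, -0.1])

```text
t: 36.65
ee_pos: [0.5213, 0.2859, 0.094]
tool_rot: [[1.0, 0.001, 0.003], [0.001, -1.0, 0.001], [0.003, -0.001, -1.0]]
ft_force: [-0.1, 0.7, -0.6]
opening: 0.0476
finger_force: 31.4
```

```bash
python3 - <<'E'
from h import *
a=camera('top');c=camera('side')
A=cv2.resize(a['color'][210:360,80:230],None,fx=2.6,fy=2.6);B=cv2.resize(c['color'][210:420,110:320],None,fx=1.86,fy=1.86)[:390,:390]
cv2.imwrite('pics/b10.png',cv2.cvtColor(np.hstack([A,B]),cv2.COLOR_RGB2BGR))
s=state();print(s['ee_pos'],s['ft_force'],s['opening'])
E
```

```text
[0.52106177 0.28576691 0.09384554] [ 0.6251686  -0.84546462 -1.22128996] 0.04671862841878364
```

View pics/b10.png

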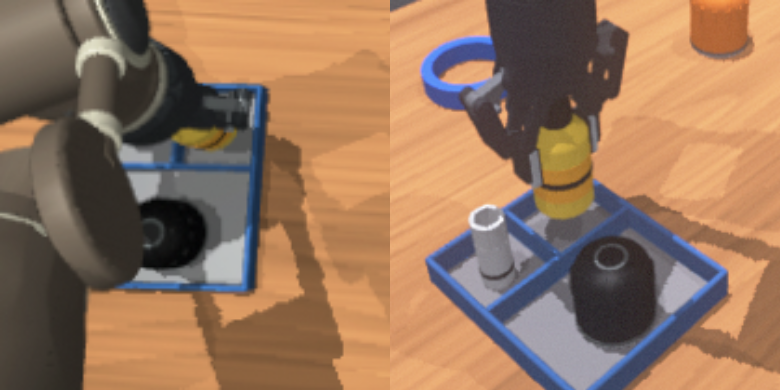

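Bottle hangs over the remaining small bay (side part (563,190)), plug socket and black filter undisturbed. I'll check bay alignment numerically before lowering.

```bash
python3 - <<'E'
from h import *
c=camera('side');f=lambda p:((proj(c,p)-[110,210])*1.86+[390,0]).round()
print('bottle base now',f([.5208,.2857,.036]),'down',f([.5208,.2857,.004]))
a=np.radians(2.52)
for q in((18,-2),(18,-70),(86,-70),(86,-2)):
    x,y=np.array(q)/1000;p=[.467+x*np.cos(a)-y*np.sin(a),.319+x*np.sin(a)+y*np.cos(a)]
    print(q,f([*p,.026]),f([*p,.004]))
E
```

```text
bottle base now [565. 197.] down [568. 225.]
(18, -2) [562. 250.] [564. 270.]
(18, -70) [625. 204.] [626. 223.]
(86, -70) [571. 166.] [573. 185.]
(86, -2) [508. 208.] [511. 227.]
```

Alignment is right on the bay centre. Lower.

Emit:
arm_command(steps=[0, 0, 6, 0, 0, 0, -0.1, 0, 0, 13, 0, 0, 0, -0.1, 0, 0, 19, 0, 0, 0, -0.1, 0, 0, 24, 0, 0, 0, -0.1, 0, 0, 27, 0, 0, 0, -0.1, 0, 0, 29, 0, 0, 0, -0.1, 0, 0, 30, 0, 0, 0, -0.1, 0, 0, 30, 0, 0, 0, -0.1, 0, 0, 30, 0, 0, 0, -0.1])

```text
t: 37.7
ee_pos: [0.5202, 0.2854, 0.0625]
tool_rot: [[1.0, 0.001, 0.001], [0.001, -1.0, 0.0], [0.001, -0.0, -1.0]]
ft_force: [1.2, 0.7, -1.8]
opening: 0.0477
finger_force: 31.3
```

Emit:
arm_command(steps=[0, 0, 0.5, 0, 0, 0, -0.1, 0, 0, 1, 0, 0, 0, -0.1, 0, 0, 1.5, 0, 0, 0, -0.1, 0, 0, 1.5, 0, 0, 0, -0.1, 0, 0, 1.5, 0, 0, 0, -0.1])

```text
t: 38.2
ee_pos: [0.5204, 0.2855, 0.0622]
tool_rot: [[1.0, 0.001, 0.001], [0.001, -1.0, 0.0], [0.001, -0.0, -1.0]]
ft_force: [-2.4, -0.6, 5.3]
opening: 0.0476
finger_force: 32.0
```

Emit:
arm_command(steps=[0, 0, 0, 0, 0, 0, 0.2, 0, 0, 0, 0, 0, 0, 0.4, 0, 0, 0, 0, 0, 0, 0.4, 0, 0, 0, 0, 0, 0, 0.4, 0, 0, -5, 0, 0, 0, 0.4, 0, 0, -20, 0, 0, 0, 0.4, 0, 0, -45, 0, 0, 0, 0.4, 0, 0, -80, 0, 0, 0, 0.4, 0, 0, -115, 0, 0, 0, 0.4, 0, 0, -145, 0, 0, 0, 0.4, 0, 0, -165, 0, 0, 0, 0.4, 0, 0, -170, 0, 0, 0, 0.4])

```text
t: 39.4
ee_pos: [0.5221, 0.2863, 0.2357]
tool_rot: [[1.0, 0.001, 0.007], [0.001, -1.0, 0.003], [0.007, -0.003, -1.0]]
ft_force: [0.9, 0.1, -0.4]
opening: 0.0597
finger_force: 0.0
```

Emit:
arm_command(steps=[-10, 20, 0, 0, 0, 0, 0.4, -30, 60, 0, 0, 0, 0, 0.4, -50, 100, 0, 0, 0, 0, 0.4, -70, 140, 0, 0, 0, 0, 0.4, -90, 180, 0, 0, 0, 0, 0.4, -110, 220, 0, 0, 0, 0, 0.4, -120, 250, 0, 0, 0, 0, 0.4, -120, 260, 0, 0, 0, 0, 0.4, -120, 260, 0, 0, 0, 0, 0.4])

```text
t: 40.3
ee_pos: [0.4002, 0.0244, 0.2307]
tool_rot: [[1.0, -0.002, 0.0], [-0.002, -1.0, 0.0], [0.0, -0.0, -1.0]]
ft_force: [-0.2, 0.4, -0.5]
opening: 0.0596
finger_force: 0.0
```

```bash
python3 - <<'E'
from h import *
a=camera('top');c=camera('side')
A=a['color'][130:350,80:480];B=c['color'][90:420,110:510]
cv2.imwrite('pics/b11.png',cv2.cvtColor(np.vstack([A,B]),cv2.COLOR_RGB2BGR))
s=state();print(s['t'],s['ee_pos'],s['ft_force'],s['opening'])
E
```

```text
40.4 [0.40073217 0.02575608 0.23085455] [ 0.79292237 -0.37499186 -0.78294211] 0.05982811214824487
```

View pics/b11.png

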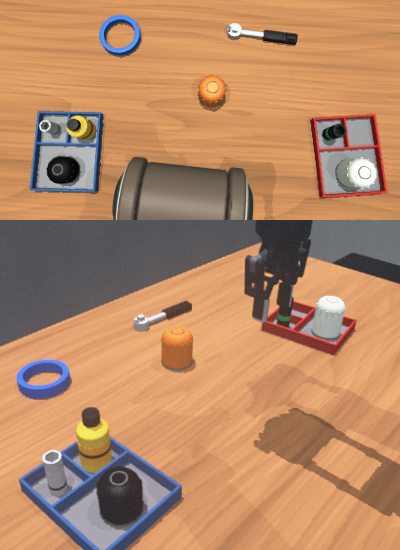

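All five pieces stand upright in their bays. Blue tray: plug (45,127), bottle (80,127), black filter (63,170). Red tray: socket (335,130), white filter (358,172). The orange filter, ratchet and tape are unmoved.

```bash
python3 -c "from rig import job_done;print(job_done())"
```

```text
the job is handed in; nothing more can be done
None
```

Both trays are made up as asked and the job is handed in at about 40 s: in the last pictures all five pieces stand upright in their bays, and the trays, orange filter, ratchet and tape look undisturbed.

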